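# Put the razor away in the latched niche

## Robot

A 6-joint arm with a two-finger parallel gripper is mounted at the origin on the work surface. World frame = base frame: x ahead of the robot, y to its left, z up, the work surface at z = 0. Lengths are in m, angles in rad, forces in N, time in s.
With the tool pointing down it reaches from about 0.325 to 1 m from the base axis. Payload 5.1 kg.
Tool frame: the origin (TCP) lies midway between the tips of the shut fingers; the grasp point (between the pads) lies 19 mm behind it; z points along the fingers, y is the line along which they close (so a half turn about z gives the same grasp; the last joint's range is limited). The gripper opens to 85 mm and grips with 20 to 120 N. Pads are 22 mm wide; open, the fingers measure 114 mm over their backs; the gripper's body (76 mm by 85 mm) begins 54 mm behind the grasp point. The pads swing forward as they close: fully open they stand 13 mm farther back than shut.
Start: joints at [1.187, 0.124, 1.65, -0, 1.367, -0.083], TCP at [0.193, 0.621, 0.231] pointing down, gripper open.
Joint ranges: [-2.61, 2.61], [-1.02, 2.33], [0.03, 2.71], [-1.35, 4.49], [0.32, 2.68], [-2.91, 2.91]. Speed limits (rad/s): [2.57, 2.57, 3.14, 3.14, 3.14, 3.14].

## Interface

Orientations are given as [roll, pitch, yaw] about the fixed x, y, z axes, in that order (R = Rz(yaw) Ry(pitch) Rx(roll)).
In Python, from station import readout, viewer, env, spotter gives the robot as it stands. The module is installed in compiled form; this text tells all that it offers.
- The arm moves only by the shell command python3 -m inch 'ROWS' [FORCE]. ROWS is JSON, a list of rows, each a list of 3 entries, a list of its own where there are three numbers: the shift along the world's x, y, z in mm, then the turn, a rotation vector about the world's x, y, z in rad, then the opening, from -1 (shut) to 1 (fully open). A call has 1 to 5 rows; each row is the pose to reach, as a shift and turn from the pose commanded when the call began; what a row does not reach only later rows make up. A row lasts 1/8 s, in which the tool goes at most 62.5 mm and 10.7 degrees, less where a joint would pass 70% of its speed; a pose out of reach is approached as far as the arm can. A call with a gripper value outside its range is refused whole. The fingers move at their own pace and stop on an object; FORCE is the grip in N (left out, the last holds). Time passes only in rows, so rows that repeat a pose let the fingers close. It gives the time, the measured TCP pose, the force, the opening and the grip force at its end, in the units of the state.
- readout.state(): the state, without advancing time (a new reading comes with each control period).
- viewer.read_camera(name): name is "scene" or "top"; returns a dict with "pixels" (384x512x3 uint8, red, green, blue), "fx", "fy", "cx", "cy" (pixels), "k1" (the pictures are not rectified: a ray, as slopes to the right and down, at radius r is drawn at 1 + k1 r^2 times it, then the intrinsics apply), "rvec" (rotation vector, rad) and "tvec" (3), from world to camera coordinates, as OpenCV has them. Camera axes: x right, y down, z forward; pixel columns grow to the right and rows downward; lengths in m; the calibration is good to about 2 mm. A picture is of the moment at which its call begins. There is no depth.
- env.sign_off(): hands the job in; it is judged then, once.
Trained networks look in a picture, given as the dict that the camera call returned (one of the last four; its "shot" number tells which), for a name from the list of things; names that differ only in an ending like _2 or _b are one class to them, and where a whole thing is asked for, a point or a joint stands for the part that bears it (a point fixed in the world has none). Each returns a list of dicts, best first, with "score" (0 to 1); they miss things now and then, are a little off and sometimes report something else, mostly with a low value. They report only what shows in the picture. A call takes as long as a camera call. They do not tell look-alikes from the thing itself.
- spotter.recognise(picture, name): "point" ([x, y, z] in m, in world coordinates, good to about 4 mm: the middle of the surface that is visible of it).
- spotter.silhouettes(picture, name): "region" (384x512 bool, what is visible of it).
- spotter.pinpoint(picture, name): "point" ([x, y, z] in m, in world coordinates, good to about 4 mm: a listed point, or the origin of a listed thing).
The state is a dict: "time": time; "joint_pos": joint angles; "joint_vel": joint speeds; "joint_efforts": joint torques, N m; "ee_pos": TCP position; "eef_rot": TCP orientation; "ft_force": force on the tool from outside, world axes, zero at the start; "ft_torque": the same for the moment, N m; "finger_gap": finger opening in m; "gripper_force": force on a finger pad.
Only numpy, scipy, OpenCV 4.12 (cv2) and the standard library are available. Lean on these libraries where they do the work, as an engineer would, in place of code of your own. Each camera call takes 0.05 s, during which the arm holds its last target. There are 200 camera calls.

## Task

Put the safety razor away out of reach: press the steel push button to spring open the wooden flap of the niche, lay the razor (without dropping it) across both notched rests inside so that its handle sits down in the two V notches, then swing the flap down and press it until the latch holds it shut. Leave everything else on the shelf where it is.

Things in the scene. Friction and masses are not known exactly. Their poses are not given: they have to be found in the camera images.
- niche: fixed mud-plastered block, x -145..145, y -150..170 mm, 87 mm high. Origin: on the shelf under the niche's centre. z up, y from the flap's hinge to the push button; yaw varies. The niche sunk in its top is 130 (x) x 140 (y) mm, its floor at z 30 mm. A wooden frame (x -97..97, y -102..144 mm, top at z 98 mm) surrounds it; the shut wooden flap lies flush in the frame
- rest_mid (a point): midway between the two rests in the niche, 56 mm above the shelf (26 above the niche floor), where the razor's handle axis lies when seated. Axes as the niche's. The rests are 8 mm thick V-notched boards at y -30 and +30 mm from here (52 mm gap for the fingers); 90 degree notches, 30 mm wide at the mouth, so the handle lies along the niche's y, head either way
- flap (a joint): wooden flap, 146 mm along the hinge x 157 mm to its free edge, 10 mm thick, no handle. Rad: 0 shut and latched, 1.75 fully open (10 degrees past upright). A damped spring always pushes it open, fully in about 1.2 s once unlatched. Pressed down it goes to -0.02; the latch catches just below 0. 1 to 1.5 N at the free edge swings it down; the last 15 mm take up to 4 N to snap it shut
- flap_hinge (a point): middle of the flap's hinge line, which runs along the niche's x at y = -79 mm, z = 98 mm (the flap's top face when shut). Its axes turn with the flap: y from hinge to free edge, z out of the outer face (up when shut; away from the niche when open)
- flap_edge (a point): point on the flap's outer (top) face, mid-width, 145 mm from the hinge and 12 mm from the free edge: the place to push it shut. Axes as flap_hinge. When fully open it stands about 240 mm above the shelf
- latch_button (a joint): how far the button is pressed down, m: 0 out, 0.007 fully in. It springs back; 1.8 N to start, 4.2 N fully in. It lets the flap go at about 0.0045. It also dips by itself as the flap snaps shut
- button_top (a point): centre of the top of the round steel push button, 30 mm across, in the frame's wide rail at the niche's y = 112 mm; its top is at z = 112 mm
- razor_mid (a point): middle of the razor's handle, on its axis, 9.5 mm above the shelf as it lies. T-shaped steel safety razor, 98 mm long, 90 g: round handle 12 mm across, from a 14 mm tail knob 45 mm behind this point to a head (43 mm wide, 24 mm high as it lies, 8 mm thick) 45 mm ahead. x towards the head (as it lies the handle rises 3 degrees that way), z up
- razor_head (a point): centre of the razor's head, 46.5 mm from razor_mid
- scrubber: bystander: grey oblong silicone scrubber 92 x 58 x 35 mm. Origin centre of its underside
- comb: bystander: flat wooden comb 120 x 34 x 6 mm. Origin in its middle, underside
- soap_tray: bystander: yellow ceramic soap tray 130 x 88 x 24 mm with a bar of soap fixed in it. Origin centre of its underside
- lota: bystander: round aluminium lota, 122 mm across, 118 mm high. Origin centre of its underside
- bottle: bystander: upright orange bottle with twist cap, 62 mm across, 185 mm high. Origin centre of its underside
- pumice: bystander: round grey pumice stone, 74 mm across, 34 mm high. Origin centre of its underside
Things that resemble listed ones, but are neither listed nor needed, are in the scene too. Leave any blue or orange look-alike of the part that bears razor_mid alone.

How it is judged:
By the outcome, as a careful person would: the job done as asked, in the order asked, and still so for the second after the job is handed in, with the robot touching nothing.
It also fails if it takes over 67 s, if anything falls off the work surface, if the arm or the gripper's body presses on something with over 40 N, if the wrist force passes 120 N, or if a joint passes its speed limit or range.

## Working session

There is one attempt and no reset: what is moved stays moved. The work goes in short steps, Python scripts to look and compute and a shell command to move; the robot and the scene stay as the last step left them, time stands still between calls to the robot, and variables do not carry over. Pictures are saved under pics/ and viewed, at most 10 in all, crops included, and the job is handed in when it is done.

```bash
mkdir -p pics
cat > h.py <<'E'
import numpy as np, cv2
from station import readout, viewer, env, spotter
def save(p,name,crop=None,s=1):
    im=p["pixels"][:,:,::-1]
    if crop: x0,y0,x1,y1=crop; im=im[y0:y1,x0:x1]
    cv2.imwrite("pics/"+name,cv2.resize(im,None,fx=s,fy=s,interpolation=cv2.INTER_CUBIC))
def proj(p,P):
    R,_=cv2.Rodrigues(np.array(p["rvec"],float)); c=R@np.array(P,float)+np.array(p["tvec"]).ravel()
    a=c[:2]/c[2]; a=a*(1+p["k1"]*(a@a)); return [round(float(a[0]*p["fx"]+p["cx"])),round(float(a[1]*p["fy"]+p["cy"]))]
E
cat > a.py <<'E'
from h import *
for c in ["top","scene"]:
    p=viewer.read_camera(c); save(p,c+"0.png",s=1.5)
    print(c)
    for n in ["button_top","flap_hinge","flap_edge","razor_mid","razor_head","niche","rest_mid","lota","bottle","scrubber","comb","soap_tray","pumice"]:
        for d in spotter.pinpoint(p,n)[:4]:
            print(n,round(d["score"],2),np.round(d["point"],3),proj(p,d["point"]))
s=readout.state(); print(s["time"],s["ee_pos"],s["eef_rot"],s["finger_gap"])
E
python3 a.py
```

```text
top
button_top 0.65 [ 0.49  -0.113  0.118] [269, 205]
flap_hinge 0.95 [ 0.536 -0.299  0.1  ] [339, 187]
flap_edge 0.96 [ 0.504 -0.157  0.097] [286, 201]
razor_mid 0.6 [0.365 0.068 0.006] [205, 255]
razor_mid 0.55 [0.545 0.062 0.006] [206, 192]
razor_mid 0.45 [0.439 0.186 0.011] [163, 230]
razor_head 0.57 [0.592 0.076 0.013] [201, 176]
razor_head 0.52 [ 0.415 -0.522 -0.001] [412, 233]
razor_head 0.5 [0.369 0.115 0.007] [188, 254]
niche 0.86 [ 0.518 -0.218 -0.003] [304, 200]
rest_mid 0.7 [ 0.522 -0.22   0.053] [307, 196]
lota 0.71 [ 0.415 -0.52  -0.   ] [411, 233]
lota 0.28 [ 0.619  0.224 -0.002] [152, 168]
bottle 0.88 [ 0.534 -0.513 -0.002] [405, 192]
scrubber 0.57 [ 0.622  0.229 -0.003] [150, 168]
scrubber 0.5 [ 0.522 -0.219  0.054] [307, 195]
comb 0.79 [0.502 0.368 0.   ] [101, 209]
soap_tray 0.86 [0.307 0.251 0.004] [140, 277]
soap_tray 0.44 [ 0.498  0.37  -0.002] [101, 211]
pumice 0.71 [0.751 0.09  0.003] [197, 123]
pumice 0.28 [ 0.493 -0.112  0.117] [269, 204]
scene
button_top 0.71 [ 0.621  0.228 -0.   ] [336, 305]
button_top 0.41 [ 0.489 -0.108  0.114] [255, 188]
flap_hinge 0.88
[... 278 characters left out ...]
0.78 [0.588 0.08  0.008] [292, 265]
razor_head 0.52 [0.468 0.154 0.011] [337, 248]
razor_head 0.49 [0.371 0.113 0.011] [339, 221]
niche 0.75 [ 0.518 -0.217  0.002] [221, 207]
rest_mid 0.82 [ 0.519 -0.221  0.054] [219, 194]
rest_mid 0.32 [ 0.501 -0.159  0.097] [238, 188]
lota 0.97 [ 0.413 -0.516  0.   ] [175, 157]
bottle 0.88 [ 0.53 -0.52  0.  ] [151, 174]
scrubber 0.81 [ 0.621  0.23  -0.003] [337, 306]
scrubber 0.28 [ 0.516 -0.219 -0.   ] [221, 207]
comb 0.7 [ 0.504  0.367 -0.001] [408, 299]
soap_tray 0.71 [ 0.3    0.247 -0.002] [390, 228]
pumice 0.68 [ 0.75   0.091 -0.003] [260, 315]
1.4 [0.19259956 0.62078298 0.23130585] [-3.14151359e+00 -2.12827493e-05  2.84079836e+00] 0.08544302743343922
```

View pics/top0.png

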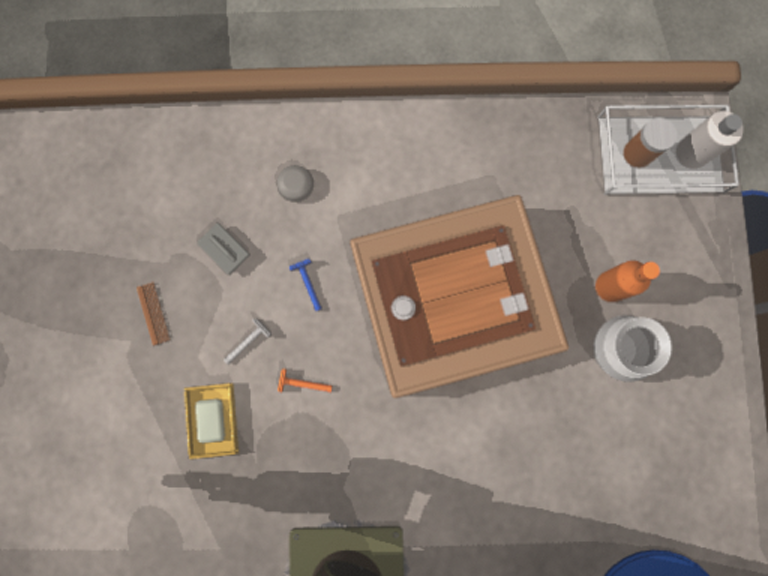

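```bash
python3 -c "
from h import *
p=viewer.read_camera('top'); save(p,'crop1.png',(130,150,260,280),4.5)"
```

```text
(no output)
```

View pics/crop1.png

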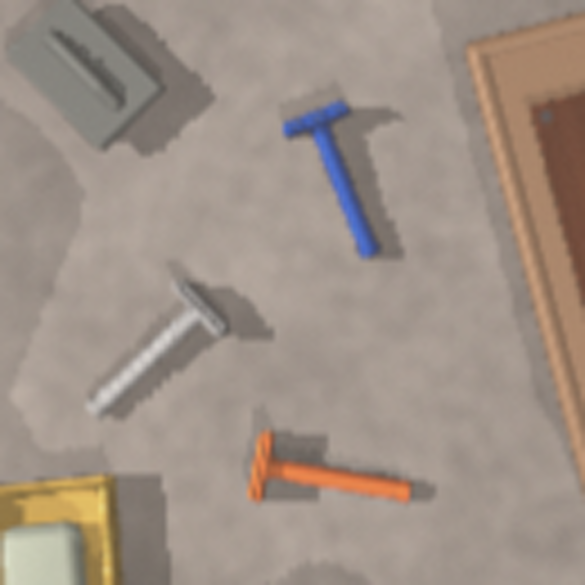

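The razor candidates in the top view are blue (206,192), orange (205,255) and steel (163,230). The steel one fits the "steel safety razor" description, and the crop confirms it with its bright metallic handle, tail at (151,240) and head at (175,219). The niche origin is about (0.5185, -0.220), yaw about 14.3°. I'll press the button first.

```bash
python3 -m inch '[[[23,-56,0],[0,0,-0.17],-1],[[46,-112,0],[0,0,-0.34],-1],[[69,-168,0],[0,0,-0.51],-1],[[92,-224,0],[0,0,-0.68],-1],[[115,-280,0],[0,0,-0.85],-1]]' 40
python3 -m inch '[[[23,-56,0],[0,0,-0.17],-1],[[46,-112,0],[0,0,-0.17],-1],[[69,-168,0],[0,0,-0.17],-1],[[92,-224,0],[0,0,-0.17],-1],[[115,-280,0],[0,0,-0.17],-1]]'
python3 -m inch '[[[23,-56,0],[0,0,0],-1],[[46,-112,-20],[0,0,0],-1],[[67,-171,-45],[0,0,0],-1],[[67,-171,-85],[0,0,0],-1],[[67,-171,-85],[0,0,0],-1]]'
python3 -c "
from h import *
p=viewer.read_camera('scene'); save(p,'s1.png',s=1.5); s=readout.state(); print(s['ee_pos'],s['eef_rot'],s['joint_pos'])"
```

```text
time: 2.08
ee_pos: [0.308, 0.3391, 0.2316]
eef_rot: [3.141, -0.0, 1.986]
ft_force: [1.3, -0.0, -0.2]
finger_gap: 0.0003
gripper_force: 0.0
time: 2.7
ee_pos: [0.4231, 0.0589, 0.2318]
eef_rot: [3.14, 0.0, 1.821]
ft_force: [0.5, 0.5, 0.7]
finger_gap: 0.0001
gripper_force: 0.0
time: 3.32
ee_pos: [0.487, -0.1101, 0.1426]
eef_rot: [-3.135, -0.005, 1.819]
ft_force: [0.2, 0.3, -0.1]
finger_gap: -0.0001
gripper_force: 0.0
[ 0.48849007 -0.10994419  0.14514508] [-3.13856054e+00 -2.14313098e-03  1.82024045e+00] [-3.28710355e-01 -1.38096984e-01  2.05994418e+00  1.46571409e-04
  1.22345595e+00 -5.78207874e-01]
```

View pics/s1.png

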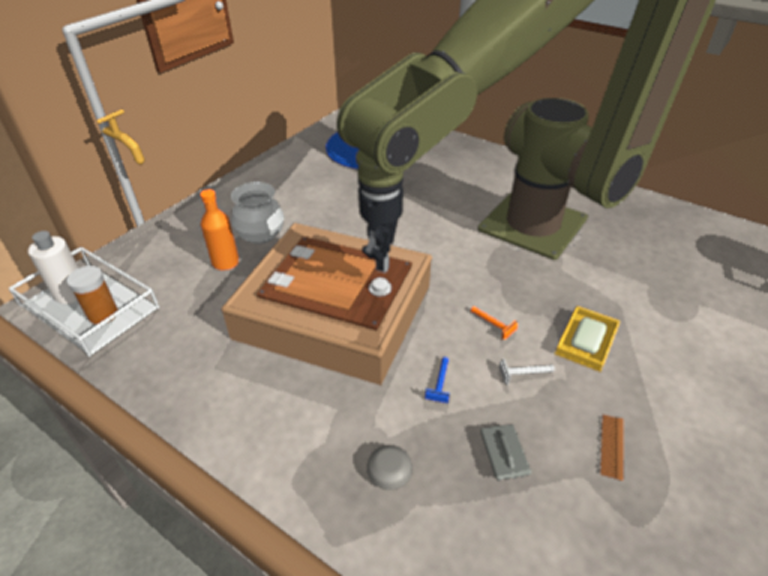

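The closed fingertips hover above the button (button at about (253,191) in image pixels) and the flap is shut. Pressing now.

```bash
python3 -m inch '[[[1,0,-20],[0,0,0],-1],[[1,0,-32],[0,0,0],-1],[[1,0,-37],[0,0,0],-1],[[1,0,-40],[0,0,0],-1],[[1,0,-40],[0,0,0],-1]]'
python3 -m inch '[[[0,20,10],[0,0,0],-1],[[-10,60,50],[0,0,0],0],[[-20,110,80],[0,0,0.17],1],[[-30,170,80],[0,0,0.34],1],[[-40,225,70],[0,0,0.51],1]]'
python3 -m inch '[[[-5,30,-20],[0,0,0],1],[[-10,72,-60],[0,0,0],1],[[-10,72,-90],[0,0,0],1],[[-10,72,-90],[0,0,0],1]]'
python3 -c "
from h import *
print(readout.state()['ee_pos'],readout.state()['eef_rot'])
for c in ['top','scene']:
    p=viewer.read_camera(c); save(p,c+'2.png',s=1.5)
    print(c)
    for n in ['flap_edge','rest_mid','razor_mid','razor_head']:
        for d in spotter.pinpoint(p,n)[:4]: print(n,round(d['score'],2),np.round(d['point'],4),proj(p,d['point']))
"
```

```text
time: 4.0
ee_pos: [0.4911, -0.11, 0.1071]
eef_rot: [3.14, 0.0, 1.821]
ft_force: [0.0, 2.3, 3.2]
finger_gap: -0.0001
gripper_force: 1.6
time: 4.62
ee_pos: [0.4515, 0.1165, 0.1785]
eef_rot: [3.137, 0.003, 2.336]
ft_force: [0.6, 0.4, 0.8]
finger_gap: 0.0722
gripper_force: 0.0
time: 5.12
ee_pos: [0.4385, 0.1865, 0.0839]
eef_rot: [-3.137, -0.002, 2.332]
ft_force: [-0.7, -0.2, -0.2]
finger_gap: 0.0854
gripper_force: 0.0
[0.43853512 0.1864885  0.08385426] [-3.13652838e+00 -2.13959482e-03  2.33186138e+00]
top
flap_edge 0.96 [ 0.5411 -0.3117  0.2388] [357, 175]
rest_mid 0.79 [ 0.5222 -0.2177  0.0493] [306, 196]
razor_mid 0.72 [0.5462 0.065  0.0071] [205, 191]
razor_mid 0.68 [0.4356 0.1872 0.011 ] [162, 231]
razor_mid 0.46 [0.3633 0.0698 0.0072] [204, 256]
razor_head 0.75 [0.5915 0.0723 0.0136] [203, 176]
razor_head 0.59 [0.4665 0.1566 0.0099] [173, 220]
razor_head 0.52 [0.3739 0.1135 0.0109] [188, 252]
scene
flap_edge 0.76 [ 0.5415 -0.324   0.2392] [180, 135]
rest_mid 0.68 [ 0.5185 -0.2207  0.0492] [219, 195]
razor_mid 0.73 [0.4375 0.1894 0.0113] [354, 247]
razor_mid 0.72 [0.5455 0.0616 0.0073] [294, 252]
razor_mid 0.4 [ 0.619   0.2281 -0.0024] [336, 304]
razor_head 0.66 [0.3704 0.112  0.0121] [339, 220]
razor_head 0.64 [0.5863 0.081  0.0085] [292, 265]
razor_head 0.56 [0.4707 0.154  0.009 ] [336, 249]
```

View pics/top2.png

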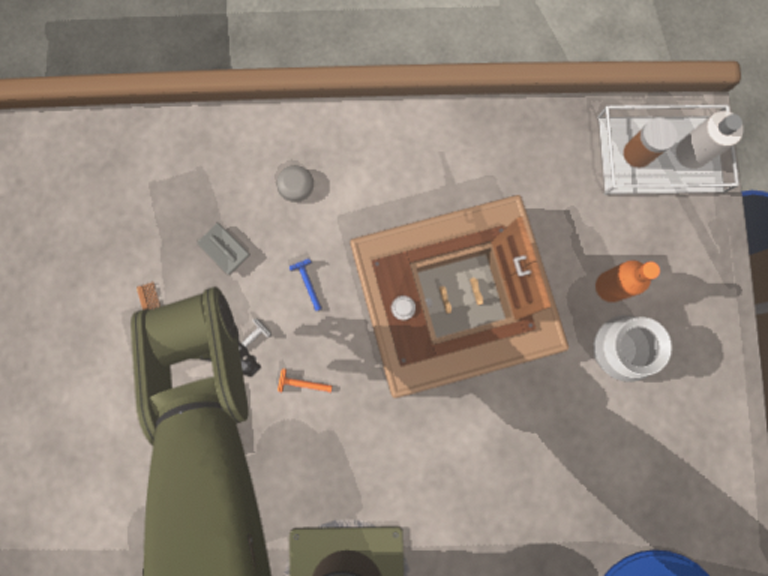

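The flap stands open and both rests show at about (297,198) and (319,193). The gripper is above the steel razor (162,231), so I'll descend on it.

```bash
python3 -m inch '[[[0,0,-30],[0,0,0],1],[[0,0,-60],[0,0,0],1],[[-1,0,-76],[0,0,0],1],[[-1,0,-80],[0,0,0],1],[[-1,0,-80],[0,0,0],1]]'; python3 -c "
from h import *
s=readout.state(); print(s['ee_pos'],s['eef_rot'],s['joint_pos'])"
```

```text
time: 6.25
ee_pos: [0.4401, 0.187, 0.0069]
eef_rot: [3.141, 0.0, 2.331]
ft_force: [0.2, -0.0, 0.4]
finger_gap: 0.0857
gripper_force: 0.0
[0.44014297 0.18696677 0.00688807] [3.14083352e+00 3.83016221e-04 2.33081858e+00] [ 2.89366817e-01  5.85012157e-03  2.19015011e+00  3.54496294e-06
  9.44742140e-01 -4.70657656e-01]
```

```bash
python3 -m inch '[[[-2,0,-4],[0,0,0],1],[[-2,0,-4],[0,0,0],-0.3],[[-2,0,-4],[0,0,0],-1],[[-2,0,-4],[0,0,0],-1],[[-2,0,-4],[0,0,0],-1]]' 40
python3 -m inch '[[[0,0,0],[0,0,0],-1],[[0,0,20],[0,0,0],-1],[[0,0,50],[0,0,0],-1],[[0,0,100],[0,0,0],-1],[[0,0,150],[0,0,0],-1]]'
python3 -m inch '[[[0,0,0],[0,0,0],-1],[[0,0,0],[0,0,0],-1]]'
```

```text
time: 6.88
ee_pos: [0.4377, 0.1869, 0.0024]
eef_rot: [3.141, 0.0, 2.331]
ft_force: [-0.2, 0.1, -0.3]
finger_gap: 0.0123
gripper_force: 0.2
time: 7.5
ee_pos: [0.437, 0.1866, 0.1531]
eef_rot: [-3.14, -0.001, 2.331]
ft_force: [0.5, -0.3, -0.4]
finger_gap: 0.0104
gripper_force: 39.0
time: 7.75
ee_pos: [0.437, 0.1866, 0.1515]
eef_rot: [-3.141, -0.001, 2.331]
ft_force: [-1.0, -0.5, -0.9]
finger_gap: 0.0102
gripper_force: 39.1
```

```bash
python3 -m inch '[[[12,-58,10],[0,0,-0.12],-1],[[24,-116,20],[0,0,-0.24],-1],[[36,-174,30],[0,0,-0.36],-1],[[47,-232,30],[0,0,-0.51],-1],[[59,-290,30],[0,0,-0.51],-1]]'
python3 -m inch '[[[12,-58,0],[0,0,0],-1],[[23,-116,0],[0,0,0],-1],[[23,-116,0],[0,0,0],-1],[[23,-116,0],[0,0,0],-1]]'
python3 -c "
from h import *
s=readout.state();print(s['ee_pos'],s['eef_rot'])
for c in ['top','scene']:
    p=viewer.read_camera(c); save(p,c+'3.png',(120,60,320,240),4)
    print(c)
    for n in ['flap_edge','rest_mid','razor_mid','razor_head']:
        for d in spotter.pinpoint(p,n)[:4]: print(n,round(d['score'],2),np.round(d['point'],4),proj(p,d['point']))
"
```

```text
time: 8.38
ee_pos: [0.4954, -0.1048, 0.1798]
eef_rot: [-3.138, -0.002, 1.82]
ft_force: [0.3, 1.1, -1.0]
finger_gap: 0.0101
gripper_force: 39.1
time: 8.88
ee_pos: [0.5184, -0.2186, 0.1797]
eef_rot: [-3.138, -0.003, 1.82]
ft_force: [0.0, -0.5, -0.8]
finger_gap: 0.0099
gripper_force: 39.1
[ 0.51838988 -0.21857529  0.17972875] [-3.13839901 -0.00345799  1.82014795]
top
rest_mid 0.97 [ 0.5215 -0.2152  0.0515] [305, 196]
razor_mid 0.62 [0.3629 0.0702 0.008 ] [204, 256]
razor_mid 0.55 [ 0.5154 -0.2181  0.1867] [313, 191]
razor_mid 0.5 [0.5462 0.062  0.0071] [206, 191]
razor_head 0.55 [0.5898 0.0754 0.0134] [201, 176]
scene
flap_edge 0.66 [ 0.5419 -0.3259  0.2397] [179, 135]
rest_mid 0.67 [ 0.5177 -0.2178  0.0535] [220, 194]
razor_mid 0.69 [0.3659 0.0705 0.0088] [327, 214]
razor_mid 0.63 [0.5472 0.0601 0.0084] [293, 252]
razor_mid 0.59 [ 0.5194 -0.2167  0.1884] [216, 159]
razor_head 0.67 [0.5859 0.079  0.0078] [292, 265]
razor_head 0.5 [ 0.5292 -0.2631  0.1893] [201, 155]
razor_head 0.43 [0.3722 0.116  0.0123] [340, 221]
```

View pics/scene3.png

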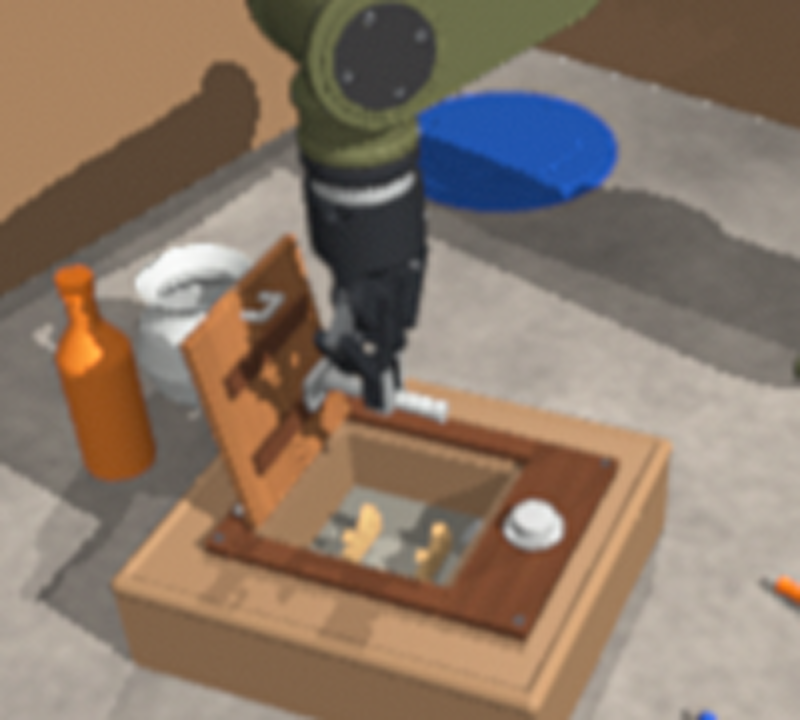

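The razor is gripped at mid-handle with its head towards the hinge, over the rests (rests near (212,194) and (229,198) in image pixels). I'll level it by 3° and lower it.

```bash
python3 -m inch '[[[1,-1,-40],[0.05,0.013,0],-1],[[1,-1,-80],[0.05,0.013,0],-1],[[1,-1,-110],[0.05,0.013,0],-1],[[1,-1,-120],[0.05,0.013,0],-1],[[1,-1,-120],[0.05,0.013,0],-1]]'
python3 -m inch '[[[0,0,-3],[0,0,0],-1],[[0,0,-6],[0,0,0],-1],[[0,0,-8],[0,0,0],-1],[[0,0,-8],[0,0,0],-1]]'; python3 -c "
from h import *
s=readout.state();print(s['ee_pos'],s['eef_rot'])"
```

```text
time: 10.0
ee_pos: [0.5206, -0.2201, 0.0623]
eef_rot: [-3.141, -0.052, 1.821]
ft_force: [1.0, -0.8, 0.0]
finger_gap: 0.0103
gripper_force: 39.1
time: 10.5
ee_pos: [0.5206, -0.2202, 0.0544]
eef_rot: [-3.141, -0.052, 1.821]
ft_force: [-0.2, 0.5, -1.7]
finger_gap: 0.0103
gripper_force: 39.1
[ 0.52057734 -0.22018151  0.05435106] [-3.14138615 -0.05163913  1.82077052]
```

```bash
python3 -m inch '[[[0,0,-2],[0,0,0],-1],[[0,0,-3],[0,0,0],-1],[[0,0,-4],[0,0,0],-1],[[0,0,-4],[0,0,0],-1]]'
python3 -m inch '[[[0,0,-1],[0,0,0],-1],[[0,0,-2],[0,0,0],-1],[[0,0,-2],[0,0,0],-1]]'; python3 -c "
from h import *
s=readout.state();print(s['ee_pos'],s['ft_force'],s['ft_torque'])
p=viewer.read_camera('scene'); save(p,'scene4.png',(170,120,290,210),6)
for n in ['razor_mid','razor_head']:
        for d in spotter.pinpoint(p,n)[:4]: print(n,round(d['score'],2),np.round(d['point'],4),proj(p,d['point']))
"
```

```text
time: 11.0
ee_pos: [0.5206, -0.2202, 0.0503]
eef_rot: [-3.141, -0.052, 1.821]
ft_force: [-0.3, 0.8, 0.3]
finger_gap: 0.0103
gripper_force: 39.2
time: 11.38
ee_pos: [0.5207, -0.2203, 0.0501]
eef_rot: [-3.141, -0.052, 1.821]
ft_force: [-5.1, 2.3, 9.6]
finger_gap: 0.0096
gripper_force: 40.2
[ 0.52067233 -0.220256    0.0500614 ] [-5.05355652  2.31753876  9.621541  ] [0.4536041  0.90317345 0.05096703]
razor_mid 0.61 [0.5463 0.0598 0.0066] [293, 252]
razor_mid 0.6 [ 0.5209 -0.2187  0.0566] [219, 194]
razor_mid 0.49 [0.3662 0.0696 0.0088] [326, 214]
razor_head 0.75 [0.3711 0.1145 0.0157] [340, 220]
razor_head 0.74 [ 0.5356 -0.301   0.0973] [194, 176]
razor_head 0.58 [0.5857 0.0796 0.0081] [292, 265]
razor_head 0.54 [ 0.5329 -0.2688  0.0542] [204, 191]
```

View pics/scene4.png

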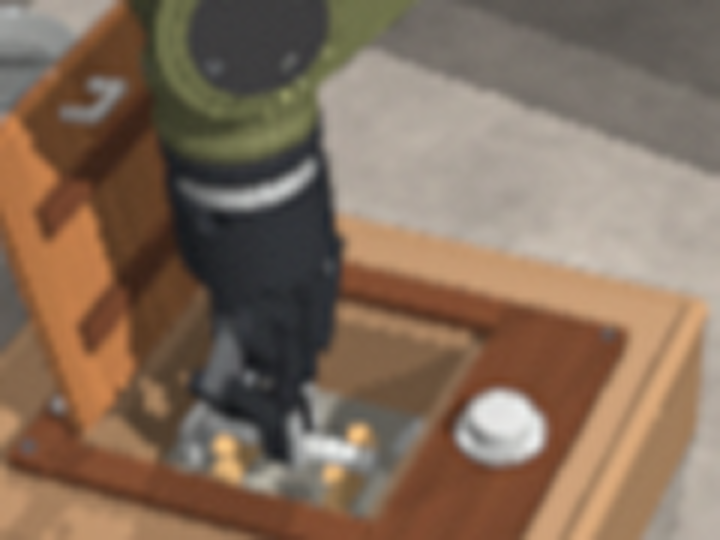

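The handle is in both notches; the -x force says I am about 1–2 mm off sideways, so I'll ease that and then open.

```bash
python3 -m inch '[[[-1,0,1],[0,0,0],-1],[[-2,0,1],[0,0,0],-1],[[-2,0,0],[0,0,0],-1],[[-2,0,0],[0,0,0],-1]]'
python3 -c "
from h import *
s=readout.state();print(s['ee_pos'],s['ft_force'],s['ft_torque'])"
```

```text
time: 12.02
ee_pos: [0.5193, -0.2203, 0.049]
eef_rot: [3.141, -0.051, 1.821]
ft_force: [-0.2, 1.0, 5.8]
finger_gap: 0.0101
gripper_force: 39.6
[ 0.51925713 -0.22033498  0.04899248] [-0.21734246  0.96721498  5.7702016 ] [ 0.2810607  -0.06427777 -0.06192153]
```

Seated: axis at z 56 mm, lateral force gone. Releasing gently.

```bash
python3 -m inch '[[[0,0,0],[0,0,0],-0.65],[[0,0,0],[0,0,0],-0.5],[[0,0,0],[0,0,0],-0.2],[[0,0,0],[0,0,0],0],[[0,0,0],[0,0,0],0]]' 20
python3 -m inch '[[[0,0,10],[0,0,0],0],[[0,0,40],[0,0,0],0],[[0,0,90],[0,0,0],0],[[0,0,150],[0,0,0],0],[[0,0,210],[-0.05,-0.013,0],-1]]'
python3 -m inch '[[[0,40,30],[0,0,0],-1],[[0,90,60],[0,0,0],-1],[[0,140,60],[0,0,0],-1],[[0,180,60],[0,0,0],-1],[[0,180,60],[0,0,0],-1]]'
python3 -c "
from h import *
s=readout.state();print(s['ee_pos'],s['eef_rot'],s['ft_force'])
for c in ['top','scene']:
    p=viewer.read_camera(c); save(p,c+'5.png',(210,130,390,260) if c=='top' else (130,90,310,230),4)
    for n in ['razor_mid','razor_head','flap_edge','flap_hinge']:
        for d in spotter.pinpoint(p,n)[:4]: print(n,round(d['score'],2),np.round(d['point'],4),proj(p,d['point']))
"
```

```text
time: 12.65
ee_pos: [0.5185, -0.2202, 0.0482]
eef_rot: [-3.141, -0.052, 1.821]
ft_force: [0.1, -0.2, -0.9]
finger_gap: 0.0427
gripper_force: 0.0
time: 13.28
ee_pos: [0.5185, -0.2207, 0.2609]
eef_rot: [3.141, 0.002, 1.82]
ft_force: [0.5, -0.4, -0.0]
finger_gap: 0.0261
gripper_force: 0.0
time: 13.9
ee_pos: [0.5184, -0.0381, 0.3194]
eef_rot: [3.14, 0.0, 1.825]
ft_force: [0.6, -0.3, 0.8]
finger_gap: -0.0001
gripper_force: 0.0
[ 0.51844393 -0.0380943   0.31942288] [3.14014473e+00 4.75772473e-04 1.82468801e+00] [ 0.56877547 -0.34276778  0.75510873]
razor_mid 0.71 [ 0.5178 -0.2221  0.0579] [308, 197]
razor_mid 0.55 [ 0.5198 -0.2183 -0.0029] [304, 199]
razor_mid 0.44 [0.5459 0.0626 0.0082] [206, 191]
razor_head 0.72 [ 0.5295 -0.2649  0.0516] [323, 192]
razor_head 0.58 [0.5904 0.0731 0.0142] [202, 176]
razor_head 0.31 [ 0.5335 -0.5118  0.0022] [405, 192]
flap_edge 0.72 [ 0.5452 -0.3223  0.2394] [361, 173]
flap_hinge 0.68 [ 0.5353 -0.2987  0.1003] [339, 187]
razor_mid 0.68 [0.5462 0.0619 0.0089] [294, 252]
razor_mid 0.55 [ 0.5196 -0.2217  0.0554] [218, 194]
razor_head 0.68 [ 0.5271 -0.2647  0.0551] [206, 190]
razor_head 0.6 [0.371  0.114  0.0113] [339, 221]
razor_head 0.49 [0.5834 0.0825 0.0117] [293, 264]
flap_edge 0.66 [ 0.5399 -0.3219  0.2392] [181, 135]
flap_edge 0.63 [ 0.7506  0.0929 -0.003 ] [261, 316]
flap_hinge 0.78 [ 0.5357 -0.3012  0.0985] [193, 176]
```

View pics/top5.png

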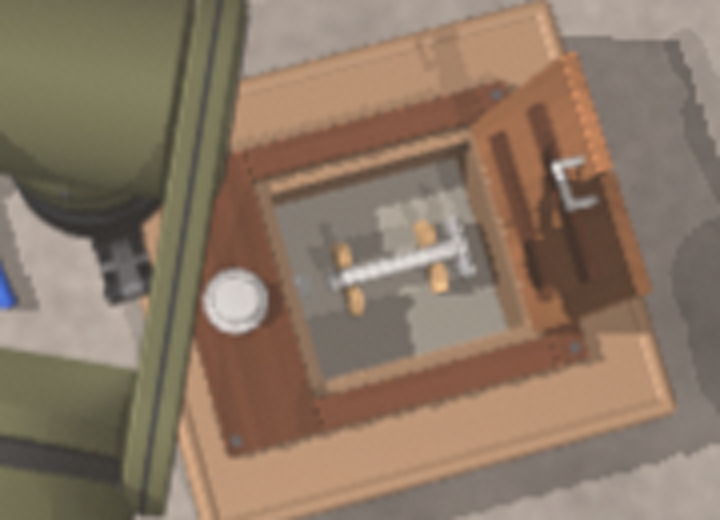

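The razor lies in both V notches, with rests at about (297,200) and (317,194) and its head towards the hinge. Next I go behind the flap.

```bash
python3 -m inch '[[[7,-60,0],[0,0,0],-1],[[14,-120,0],[0,0,0],-1],[[21,-180,0],[0,0,0],-1],[[28,-240,0],[0,0,0],-1],[[35,-300,0],[0,0,0],-1]]'
python3 -m inch '[[[2,-27,0],[0,0,0],-1],[[2,-27,-20],[0,0,0],-1],[[2,-27,-60],[0,0,0],-1],[[2,-27,-97],[0,0,0],-1],[[2,-27,-97],[0,0,0],-1]]'
python3 -c "
from h import *
s=readout.state();print(s['ee_pos'],s['eef_rot'],s['ft_force'])
p=viewer.read_camera('scene'); save(p,'scene6.png',(120,50,320,230),3.3)"
```

```text
time: 15.02
ee_pos: [0.5535, -0.3425, 0.3182]
eef_rot: [3.141, -0.0, 1.82]
ft_force: [0.8, 0.5, 0.1]
finger_gap: 0.0001
gripper_force: 0.0
time: 15.65
ee_pos: [0.5534, -0.3643, 0.2156]
eef_rot: [-3.136, -0.008, 1.822]
ft_force: [-0.5, 0.7, -0.2]
finger_gap: 0.0
gripper_force: 0.0
[ 0.55344257 -0.36426732  0.21561981] [-3.13578226 -0.00804258  1.82178257] [-0.54033372  0.74277677 -0.23862764]
```

View pics/scene6.png

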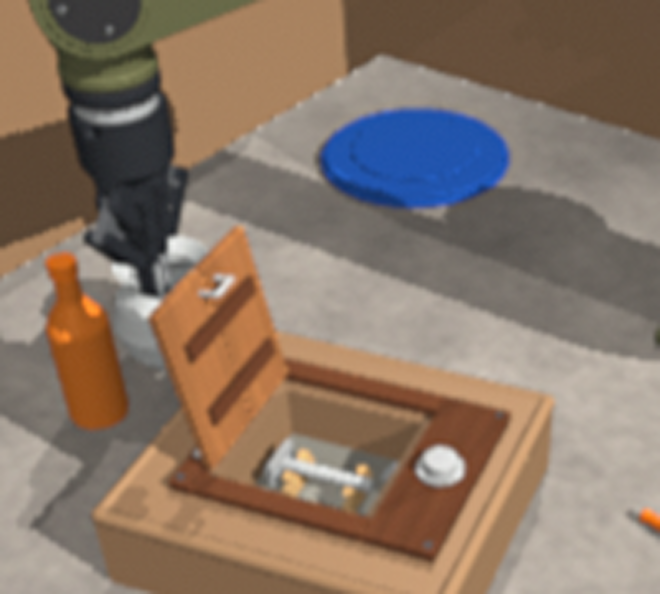

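The shut fingers stand behind the open flap (tips near (168,138) in image pixels), clear of bottle and lota, and the razor is seated. Swinging the flap down.

```bash
python3 -m inch '[[[-9,36,2],[0,0,0],-1],[[-15,58,7],[0,0,0],-1],[[-20,80,6],[0,0,0],-1],[[-26,102,1],[0,0,0],-1],[[-31,123,-7],[0,0,0],-1]]'
python3 -m inch '[[[-5,20,-12],[0,0,0],-1],[[-9,37,-28],[0,0,0],-1],[[-13,52,-47],[0,0,0],-1],[[-16,62,-64],[0,0,0],-1],[[-17,68,-80],[0,0,0],-1]]'
python3 -c "
from h import *
s=readout.state();print(s['ee_pos'],s['eef_rot'],s['ft_force'])
p=viewer.read_camera('scene'); save(p,'scene7.png',(120,50,320,230),3.3)"
```

```text
time: 16.32
ee_pos: [0.5252, -0.2438, 0.2162]
eef_rot: [3.139, 0.003, 1.821]
ft_force: [-0.1, -1.1, -1.0]
finger_gap: 0.0002
gripper_force: 0.8
time: 16.95
ee_pos: [0.5075, -0.1756, 0.1335]
eef_rot: [3.142, 0.0, 1.821]
ft_force: [0.1, -1.3, 2.1]
finger_gap: -0.0001
gripper_force: 0.9
[ 0.50750086 -0.17563966  0.13354302] [3.14153461e+00 1.43845549e-04 1.82113348e+00] [ 0.08339091 -1.29842424  2.12854994]
```

View pics/scene7.png

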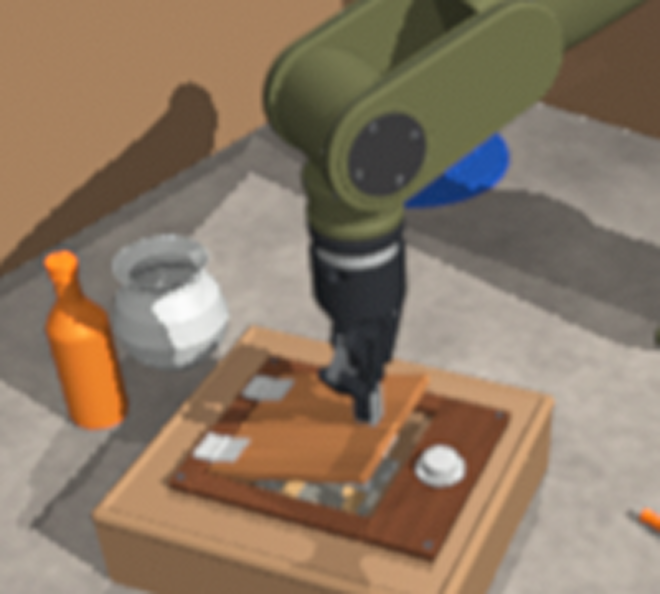

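The fingertips hold the flap down near its free edge (about (231,177)), roughly 15° open. Pressing it shut.

```bash
python3 -m inch '[[[-1,6,-15],[0,0,0],-1],[[-3,11,-28],[0,0,0],-1],[[-3,12,-36],[0,0,0],-1],[[-3,12,-40],[0,0,0],-1],[[-3,12,-40],[0,0,0],-1]]'
python3 -m inch '[[[0,0,-1],[0,0,0],-1],[[0,0,-1],[0,0,0],-1]]'
```

```text
time: 17.62
ee_pos: [0.5058, -0.1649, 0.0953]
eef_rot: [3.139, 0.002, 1.82]
ft_force: [-0.4, -2.1, 6.7]
finger_gap: -0.0004
gripper_force: 3.0
time: 17.88
ee_pos: [0.5059, -0.1649, 0.0952]
eef_rot: [3.139, 0.002, 1.821]
ft_force: [-1.4, -1.1, 10.8]
finger_gap: 0.0001
gripper_force: 5.3
```

Bottomed out at z 95 mm with 11 N, so it should have latched. I'll back off slowly and check.

```bash
python3 -m inch '[[[0,0,4],[0,0,0],-1],[[0,0,15],[0,0,0],-1],[[0,0,40],[0,0,0],-1],[[0,0,80],[0,0,0],-1],[[0,0,120],[0,0,0],-1]]'
python3 -m inch '[[[-10,60,10],[0,0,0],-1],[[-20,120,20],[0,0,0],-1],[[-30,180,20],[0,0,0],-1],[[-30,220,20],[0,0,0],-1],[[-30,220,20],[0,0,0],-1]]'
python3 -m inch '[[[0,0,0],[0,0,0],-1],[[0,0,0],[0,0,0],-1],[[0,0,0],[0,0,0],-1],[[0,0,0],[0,0,0],-1]]'
python3 -c "
from h import *
for c in ['top','scene']:
    p=viewer.read_camera(c); save(p,c+'8.png',s=1.5)
    for n in ['flap_edge','button_top','lota','bottle','scrubber','comb','soap_tray','pumice','razor_mid']:
        print(n,[(round(d['score'],2),list(np.round(d['point'],3))) for d in spotter.pinpoint(p,n)[:3]])
"
```

```text
time: 18.5
ee_pos: [0.5038, -0.1637, 0.2136]
eef_rot: [-3.14, -0.002, 1.821]
ft_force: [-0.2, 0.4, -0.0]
finger_gap: 0.0001
gripper_force: 0.0
time: 19.12
ee_pos: [0.4737, 0.058, 0.2329]
eef_rot: [-3.141, -0.001, 1.825]
ft_force: [-0.0, -0.1, 0.3]
finger_gap: 0.0001
gripper_force: 0.0
time: 19.62
ee_pos: [0.4747, 0.0552, 0.2333]
eef_rot: [-3.141, 0.0, 1.82]
ft_force: [0.1, 0.1, 0.0]
finger_gap: 0.0001
gripper_force: 0.0
flap_edge [(0.76, [np.float64(0.503), np.float64(-0.157), np.float64(0.098)]), (0.73, [np.float64(0.623), np.float64(0.227), np.float64(-0.0)]), (0.64, [np.float64(0.304), np.float64(0.252), np.float64(0.005)])]
button_top [(0.66, [np.float64(0.493), np.float64(-0.11), np.float64(0.116)])]
lota [(0.78, [np.float64(0.417), np.float64(-0.52), np.float64(-0.001)])]
bottle [(0.64, [np.float64(0.536), np.float64(-0.514), np.float64(-0.001)])]
scrubber [(0.59, [np.float64(0.621), np.float64(0.226), np.float64(-0.002)])]
comb [(0.96, [np.float64(0.503), np.float64(0.371), np.float64(0.001)])]
soap_tray [(0.62, [np.float64(0.303), np.float64(0.249), np.float64(-0.0)]), (0.6, 
[... 404 characters left out ...]
4(-0.109), np.float64(0.115)])]
lota [(0.71, [np.float64(0.414), np.float64(-0.516), np.float64(0.003)])]
bottle [(0.8, [np.float64(0.533), np.float64(-0.519), np.float64(-0.002)])]
scrubber [(0.87, [np.float64(0.624), np.float64(0.228), np.float64(-0.002)])]
comb [(0.74, [np.float64(0.505), np.float64(0.363), np.float64(-0.004)])]
soap_tray [(0.74, [np.float64(0.297), np.float64(0.248), np.float64(-0.003)]), (0.53, [np.float64(0.753), np.float64(0.093), np.float64(-0.001)])]
pumice [(0.85, [np.float64(0.752), np.float64(0.092), np.float64(-0.003)])]
razor_mid [(0.78, [np.float64(0.544), np.float64(0.06), np.float64(0.008)]), (0.46, [np.float64(0.365), np.float64(0.067), np.float64(0.008)])]
```

View pics/scene8.png

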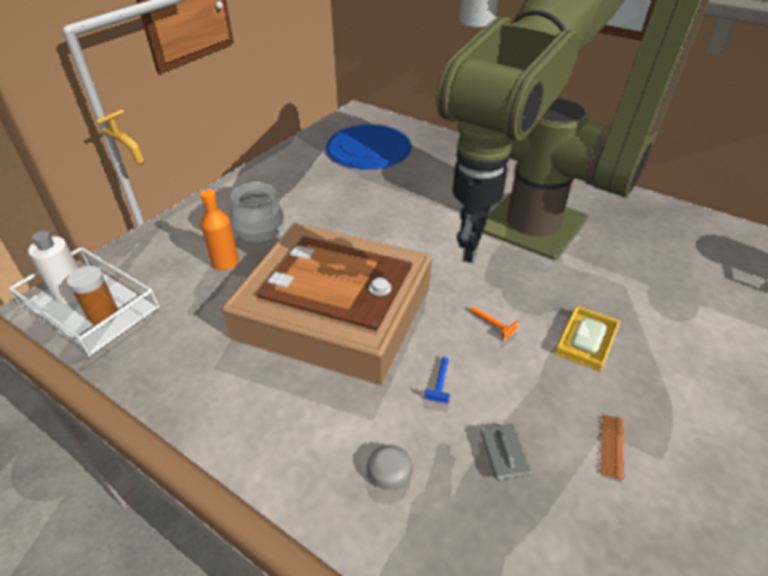

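The flap has stayed flush and shut (edge at about (239,188), z 98 mm) more than a second after release. The bystanders have not moved and the robot touches nothing.

```bash
python3 -c "
from station import env
print(env.sign_off())"
```

```text
the job is handed in; nothing more can be done
None
```

The steel razor lies seated in both V notches inside the niche, the flap is latched shut, nothing else on the shelf moved, and the job was handed in at about 20 s of the 67 s allowed.

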